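# Bolt the herbarium transit case shut through its slotted locking disc

## Robot

A 6-joint arm with a two-finger parallel gripper is mounted at the origin on the work surface. World frame = base frame: x ahead of the robot, y to its left, z up, the work surface at z = 0. Lengths are in m, angles in rad, forces in N, time in s.
With the tool pointing down it reaches from about 0.275 to 0.85 m from the base axis. Payload 5.2 kg.
Tool frame: the origin (TCP) lies midway between the tips of the shut fingers; the grasp point (between the pads) lies manip.hold_point_z behind it (manip.hold_point_z is the distance from the TCP to the grasp point, in m); y points along the fingers, x is the direction in which the jaws open and shut, and the axes are right-handed (so a half turn about y gives the same grasp; the last joint's range is limited). The gripper opens to 85 mm and grips with 20 to 120 N. Pads are 22 mm wide; open, the fingers measure 114 mm over their backs; the gripper's body (76 mm by 85 mm) begins 54 mm behind the grasp point. The pads swing forward as they close: fully open they stand 13 mm farther back than shut.
Start: joints at [-1.315, 0.259, 1.535, -0, 1.348, -0.203], TCP at [0.244, -0.493, 0.231] pointing down, gripper open.
Joint ranges: [-3.14, 3.14], [-0.91, 2.08], [0.19, 2.58], [-1.22, 4.36], [0.22, 2.71], [-3.12, 3.12]. Speed limits (rad/s): [2.57, 2.57, 3.14, 3.14, 3.14, 3.14].

## Interface

Orientations are given as a unit quaternion [w, x, y, z].
In Python, from bench import manip, grab_frame, calibration gives the robot as it stands.
- The arm moves only by the tool send_rows, never from a script. Its argument "plan" is a list of rows, each an object of numbers: "wx", "wy", "wz": the turn, a rotation vector about the world's x, y, z in rad; "x", "y", "z": the shift along the world's x, y, z in m; "fingers": the opening, from 0 (shut) to 1 (fully open). In form: [{"wx": .., "wy": .., "wz": .., "x": .., "y": .., "z": .., "fingers": ..}, ...]. A call has 1 to 8 rows; each row shifts and turns the pose as measured when the row begins; what a row does not reach is not made up. A row lasts 1/12 s, in which the tool goes at most 41.7 mm and 7.16 degrees, less where a joint would pass 70% of its speed; a pose out of reach is approached as far as the arm can. A call with a gripper value outside its range is refused whole. The fingers move at their own pace and stop on an object; "newtons" is the grip in N (left out, the last holds). Time passes only in rows, so rows that do not move let the fingers close. It gives the time, the measured TCP pose, the force and the opening at its end, in the units of the state.
- manip.observe(): the state, without advancing time (a new reading comes with each control period).
- grab_frame(name): name is "scene" or "top"; returns the picture (480x640x3 uint8, blue, green, red); there is no depth.
- calibration(name): a dict with "intrinsics" (3x3 intrinsics, pixels), "eye" and "orientation" of the camera in the world. Camera axes: x right, y down, z forward; pixel columns grow to the right and rows downward; lengths in m; the calibration is good to about 2 mm. A picture is of the moment at which its call begins. calibration takes no time and is no camera call.
- manip.finish_job(): hands the job in, once; it reports no verdict.
The state is a dict: "time_s": time; "joint_positions": joint angles; "joint_velocities": joint speeds; "effort": joint torques, N m; "eef_pos": TCP position; "eef_rot": TCP orientation; "wrist_force": force on the tool from outside, world axes, zero at the start; "torque": the same for the moment, N m; "gripper_width": opening from 0.0 (shut) to 1.0 (fully open).
Only numpy, scipy, OpenCV 4.12 (cv2) and the standard library are available. Lean on these libraries where they do the work, as an engineer would, in place of code of your own. Each camera call takes 0.05 s, during which the arm holds its last target. There are 200 camera calls.

## Task

Lock the herbarium transit case: push the peg on the locking disc's lever round, either way, until the disc's slot lines up with the sliding bolt, then push the bolt by its upright thumb plate through the slot and into the keeper until it is fully home. Leave the jar, the weight and the brush on the lid where they are.

Things in the scene. Friction and masses are not known exactly. Their poses are not given: they have to be found in the camera images.
- case: Flat grey case fixed to the bench, 290 (own x) x 420 (own y) x 60 mm. Origin: centre of its underside, z up. The lock lies on its lid along own y at x = 0, on plates 64 mm above the bench; from -y to +y: low side rails, guide bridge (32 mm wide, y -13 to +5 mm, top 89 mm above bench), disc, lid seam at y +91 mm, keeper (y +95 to +117 mm, top 84 mm above bench).
- disc_axis (a point): On the upright axis of the steel locking disc, level with its top (84 mm above bench; case x 0, y +55 mm). Disc 64 mm across; an 18 mm wide, 14 mm deep slot crosses it through the centre. A flat lever 16 mm wide (top 90 mm above bench) lies on it at right angles to the slot and reaches 54 mm from the axis. Frame turns with the disc: x along the lever, y along the slot.
- disc_peg (a point): Point on the axis of the upright steel finger peg of the disc's lever: peg 12 mm in diameter, 28 mm tall, from 90 to 118 mm above the bench, 46 mm from the disc's axis; this point is 104 mm above the bench, half-way up the peg.
- disc (a joint): Disc angle (rad), growing anticlockwise from above. At 0 the lever points along case +x, at 1.57 along +y (over the keeper), at 3.14 along -x. The slot lines up with the bolt at 0 and at 3.14; either will do. Stops at -0.5 and 3.64. Light friction (1 to 2 N at the peg); stays where left. The bolt enters freely within 0.09 rad; its tapered tip pulls in a little more.
- bolt_tip (a point): Centre of the bolt's front end, 76 mm above bench. The bolt is a flat steel bar 12 mm wide, 10 mm high, its last 10 mm tapered to 6 mm wide; it slides along case +y. Fully back, the tip is 46 mm short of the disc's axis (14 mm off its edge); fully home, 58 mm beyond the axis, inside the keeper.
- bolt_back (a point): Centre of the back face (the face to push) of the upright thumb plate at the bolt's rear end, 100 mm above bench. Plate 34 mm wide (case x), 10 mm thick, from 81 to 114 mm above bench. Push along case +y; fully back, this point is at case y -127 mm. The space over the lid behind it is free.
- bolt (a joint): Travel of the bolt (m) along the case's own +y: 0 fully back, 0.104 fully home, where the thumb plate comes up against the guide bridge. Slides with about 3 N of friction and stays where it is left. It meets the disc at about 0.014 and is blocked there if the slot is not lined up.
- jar_mid (a point): Bystander: small closed jar on the lid, 38 mm in diameter, 52 mm tall; the point is at its centre.
- weight_center (a point): Bystander: plain steel weight on the lid, 40 mm in diameter, 30 mm tall; the point is at its centre.
- brush_mid (a point): Bystander: wooden brush, 170 mm long, 20 mm thick, lying on the lid roughly along the case's y; the point is at the middle of its length.

How it is judged:
On the way, in this order (a step that is already met when the one before it is completed fails the run):
1. the disc's slot is lined up with the bolt before the bolt goes through ((value of joint disc between -0.2 and 0.2 rad or value of joint disc between 2.94159 and 3.34159 rad) and value of joint bolt below 0.03 m), for 0.1 s.
2. the bolt is pushed through the slot and home in the keeper (value of joint bolt above 0.098 m), for 0.1 s.
At the end, for the whole second after the job is handed in: The bolt is within 6 mm of its fully-home stop (travel above 98 mm), through the disc's slot (disc within 0.2 rad of lined up, either way round), at rest; jar, weight and brush are within 25 mm of where they stood (value of joint bolt above 0.098 m and (value of joint disc between -0.2 and 0.2 rad or value of joint disc between 2.94159 and 3.34159 rad) and velocity of joint bolt between -0.01 and 0.01 m/s and distance of each of jar_mid, weight_center, brush_mid from where it was at the start of the episode below 0.025 m); the robot touches nothing.
It fails at once if the jar is lifted, carried or shoved more than 25 mm (distance of jar_mid from where it was at the start of the episode above 0.025 m).
It fails at once if the weight is lifted, carried or shoved more than 25 mm (distance of weight_center from where it was at the start of the episode above 0.025 m).
It fails at once if the brush is lifted, carried or shoved more than 25 mm (distance of brush_mid from where it was at the start of the episode above 0.025 m).
It fails at once if the jar is knocked over (angle between jar_mid's own z axis and vertical above 0.6 rad).
It fails at once if the weight is knocked over (angle between weight_center's own z axis and vertical above 0.6 rad).
It also fails if it takes over 51 s, if anything falls off the work surface, if the arm or the gripper's body presses on something with over 40 N, if the wrist force passes 120 N, or if a joint passes its speed limit or range.

## Working session

There is one attempt and no reset: what is moved stays moved. The work goes in short steps, Python scripts to look and compute and a tool call to move; the robot and the scene stay as the last step left them, time stands still between calls to the robot, and variables do not carry over. Pictures are saved under pics/ and viewed, about 8 in all and at most 12, crops included, and the job is handed in when it is done.

Besides the shell and the picture viewer there is one more tool, called after "Request:" as name(argument=value, ...) on one line, values as JSON. send_rows: Moves the arm, as the interface text tells. Its arguments: {"type":"object","properties":{"plan":{"type":"array","items":{"type":"object","properties":{"wx":{"type":"number"},"wy":{"type":"number"},"wz":{"type":"number"},"x":{"type":"number"},"y":{"type":"number"},"z":{"type":"number"},"fingers":{"type":"number"}}}},"newtons":{"type":"number"}},"required":["plan"]}

```bash
ls; mkdir -p pics
python3 - <<'E'
from bench import manip, grab_frame, calibration
import cv2
for n in ("scene","top"):
    cv2.imwrite(f"pics/{n}0.png",grab_frame(n)); c=calibration(n); print(n,c)
s=manip.observe(); print(s, manip.hold_point_z)
E
```

```text
pics
scene {'intrinsics': array([[448.6243146 ,   0.        , 323.66340108],
       [  0.        , 448.6243146 , 256.17130361],
       [  0.        ,   0.        ,   1.        ]]), 'eye': array([0.99121656, 0.29723606, 0.46602045]), 'orientation': array([-0.20430301,  0.38481517,  0.78900807, -0.43317876])}
top {'intrinsics': array([[623.9266712 ,   0.        , 325.55770271],
       [  0.        , 623.9266712 , 239.53670069],
       [  0.        ,   0.        ,   1.        ]]), 'eye': array([ 0.40909497, -0.04348727,  0.80876219]), 'orientation': array([-0.07797061,  0.75352645, -0.64913994,  0.06881721])}
{'time_s': 0.1, 'joint_positions': array([-1.31479925e+00,  2.59325925e-01,  1.53599870e+00, -5.22480934e-05,
        1.34799916e+00, -2.02815043e-01]), 'joint_velocities': array([ 0.00010021, -0.00144148, -0.0029522 , -0.00026454,  0.00050564,
        0.00271583]), 'effort': array([ 1.22477330e-03, -4.46970606e+01, -2.91250366e+01, -3.43033207e-04,
        6.25960267e-03, -1.94920995e-05]), 'eef_pos': array([ 0.24345669, -0.49263751,  0.23051774]), 'eef_rot': array([ 0.6010104 , -0.60019429,  0.37365413, -0.37274107]), 'wrist_force': array([0.15245296, 0.48233566, 0.63025793]), 'torque': array([-0.0366852 ,  0.00730286, -0.014369  ]), 'gripper_width': 1.0009658740756933} 0.0187
```

View pics/top0.png

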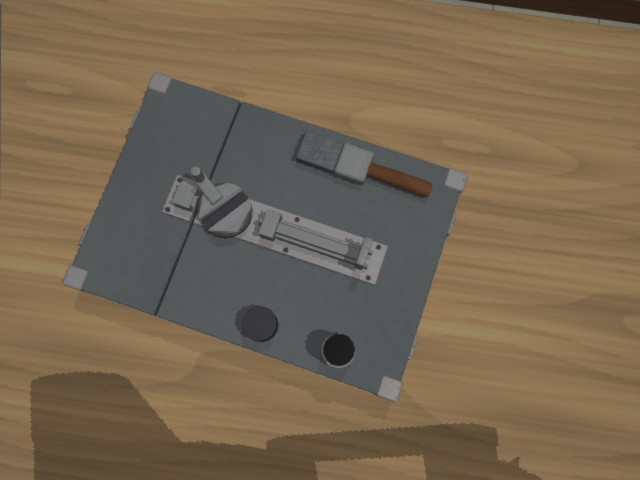

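View pics/scene0.png

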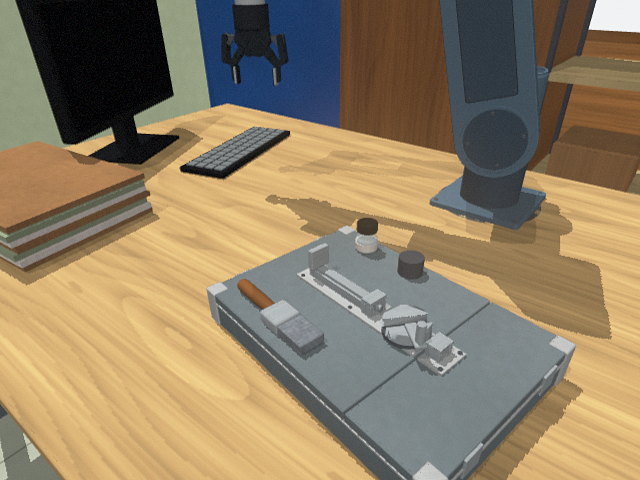

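The top view shows the case tilted. The disc is near (226,210), the peg top near (196,172), the keeper near (184,194) and the thumb plate near (366,250). The brush, weight and jar are at (360,165), (260,324) and (338,350). The scene view agrees, with the lever pointing roughly at the keeper. The camera is over the case, so its silhouette in the top view is the lid outline, and I can get the case pose from that.

```bash
cat > h.py <<'E'
import numpy as np, cv2
from scipy.spatial.transform import Rotation as R
from bench import manip, grab_frame, calibration
def cam(n):
    c=calibration(n); q=c["orientation"]; return c["intrinsics"],c["eye"],R.from_quat(np.r_[q[1:],q[0]]).as_matrix()
def ray(n,uv,z):
    K,e,M=cam(n); d=M@np.linalg.solve(K,[uv[0],uv[1],1]); return e+d*(z-e[2])/d[2]
def pix(n,p):
    K,e,M=cam(n); q=K@(M.T@(np.asarray(p)-e)); return q[:2]/q[2]
E
python3 - <<'E'
from h import *
im=cv2.imread("pics/top0.png"); b,g,r=[im[...,i].astype(int) for i in range(3)]
m=((r-b)<12).astype(np.uint8)*255; m[:40]=0
m=cv2.morphologyEx(m,cv2.MORPH_OPEN,np.ones((5,5)))
c=max(cv2.findContours(m,0,2)[0],key=cv2.contourArea)
h=cv2.convexHull(c)
w=np.array([ray("top",p[0],0.060)[:2] for p in h])
rect=cv2.minAreaRect((w*1000).astype(np.float32)); print(rect)
box=cv2.boxPoints(rect)/1000; print(box, [pix("top",[*p,.06]).round() for p in box])
D=ray("top",(226,210),.084); P=ray("top",(196,172),.118); B=ray("top",(366,250),.114); Kp=ray("top",(184,194),.084)
print("D",D,"P",P,"plate",B,"keep",Kp,"DP",np.linalg.norm((D-P)[:2]))
c0=np.array(rect[0])/1000
e=D[:2]-B[:2]; th=np.arctan2(e[1],e[0]); print("axis dir by lock",th, "len",np.linalg.norm(e))
print("yaw rect",rect[2])
for n,u,z in (("jar",(338,350),.112),("wt",(260,324),.09),("brA",(305,150),.08),("brB",(430,188),.08)): print(n,ray("top",u,z))
E
```

```text
((570.4125366210938, 49.84114074707031), (424.8237609863281, 293.80426025390625), 79.41202545166016)
[[ 0.38698193 -0.13196167]
 [ 0.6757839  -0.18594675]
 [ 0.7538431   0.23164394]
 [ 0.4650412   0.28562903]] [array([396., 402.]), array([468., 174.]), array([154.,  71.]), array([ 61., 283.])]
D [0.57900733 0.10075406 0.084     ] P [0.61057531 0.13650501 0.118     ] plate [ 0.54943115 -0.07064877  0.114     ] keep [0.59109102 0.15438294 0.084     ] DP 0.047693479019909404
axis dir by lock 1.399925327780093 len 0.17393584481352056
yaw rect 79.41202545166016
jar [ 0.43421013 -0.05532681  0.112     ]
wt [0.45081636 0.03679886 0.09      ]
brA [0.66942411 0.01916638 0.08      ]
brB [ 0.64390424 -0.13860488  0.08      ]
```

```bash
cat >> h.py <<'E'
C=np.array([.5704,.0498]); TH=np.deg2rad(79.41)
yh=np.array([np.cos(TH),np.sin(TH)]); xh=np.array([yh[1],-yh[0]])
def w(x,y,z): return np.r_[C+xh*x+yh*y,z]
def case(p): d=np.asarray(p)[:2]-C; return np.array([d@xh,d@yh])*1000
E
python3 - <<'E'
from h import *
print("peg case",case(ray("top",(196,172),.118)))
out=[]
for n,(x,y,W,H) in (("top",(150,150,250,150)),("scene",(290,220,190,160))):
    im=cv2.imread(f"pics/{n}0.png"); k=3
    im=cv2.resize(im[y:y+H,x:x+W],None,fx=k,fy=k,interpolation=cv2.INTER_CUBIC)
    a=1.0
    for p,col in ((w(0,.055,.084),(0,0,255)),(w(.046*np.cos(a),.055+.046*np.sin(a),.118),(0,255,0)),(w(-.017,-.127,.114),(255,0,0)),(w(.017,-.127,.114),(255,0,0)),(w(0,.117,.084),(0,255,255)),(w(0,.087,.084),(255,0,255)),(w(0,.023,.084),(255,0,255))):
        u=(pix(n,p)+.5-[x,y])*k; cv2.circle(im,tuple(int(v) for v in u),3,col,-1)
    out.append(im)
h=max(i.shape[0] for i in out)
cv2.imwrite("pics/ov_top.png",out[0]); cv2.imwrite("pics/ov_sc.png",out[1])
q=manip.observe()["eef_rot"]; M=R.from_quat(np.r_[q[1:],q[0]]).as_matrix(); print(M.round(3), "case xh",xh)
E
```

```text
peg case [23.55639515 92.61160923]
[[ 0.443 -0.     0.897]
 [-0.897  0.002  0.443]
 [-0.002 -1.     0.   ]] case xh [ 0.98296744 -0.18377979]
```

View pics/ov_top.png

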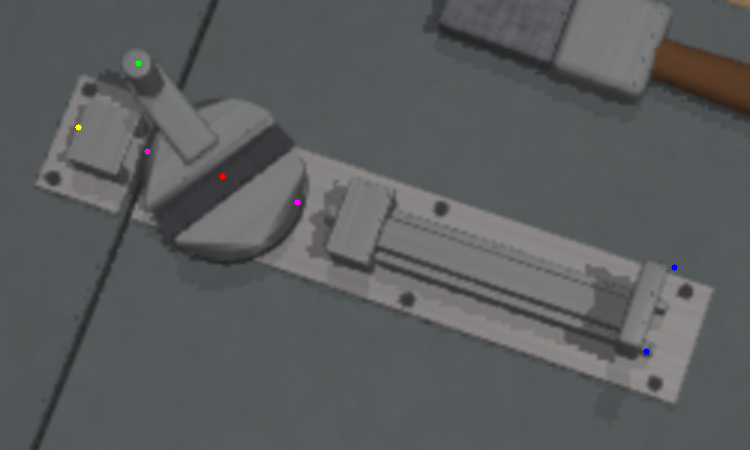

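View pics/ov_sc.png

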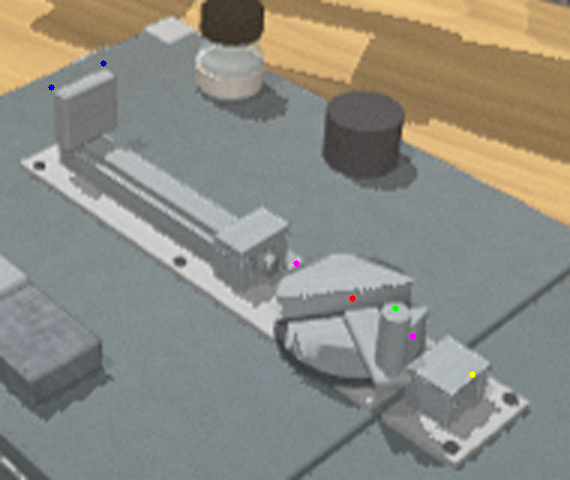

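The overlays fit. The peg is at case (24, 93), so the disc angle is about 1.0 rad, and the thumb plate is close to fully back. Next I shut the fingers, turn the tool so its flat sides face along case y, and go over the far side of the peg.

Request:
send_rows(plan=[{"x": 0.018, "y": 0.032, "wz": 0.06, "fingers": 0}, {"x": 0.018, "y": 0.032, "wz": 0.06, "fingers": 0}, {"x": 0.018, "y": 0.032, "wz": 0.06, "fingers": 0}, {"x": 0.018, "y": 0.032, "wz": 0.06, "fingers": 0}, {"x": 0.018, "y": 0.032, "wz": 0.06, "fingers": 0}, {"x": 0.018, "y": 0.032, "wz": 0.06, "fingers": 0}, {"x": 0.018, "y": 0.032, "wz": 0.06, "fingers": 0}, {"x": 0.018, "y": 0.032, "wz": 0.06, "fingers": 0}])

```text
$.plan[0]: bad value
```

Request:
send_rows(plan=[{"x": 0.018, "y": 0.032, "z": 0, "wx": 0, "wy": 0, "wz": 0.06, "fingers": 0}, {"x": 0.018, "y": 0.032, "z": 0, "wx": 0, "wy": 0, "wz": 0.06, "fingers": 0}, {"x": 0.018, "y": 0.032, "z": 0, "wx": 0, "wy": 0, "wz": 0.06, "fingers": 0}, {"x": 0.018, "y": 0.032, "z": 0, "wx": 0, "wy": 0, "wz": 0.06, "fingers": 0}, {"x": 0.018, "y": 0.032, "z": 0, "wx": 0, "wy": 0, "wz": 0.06, "fingers": 0}, {"x": 0.018, "y": 0.032, "z": 0, "wx": 0, "wy": 0, "wz": 0.06, "fingers": 0}, {"x": 0.018, "y": 0.032, "z": 0, "wx": 0, "wy": 0, "wz": 0.06, "fingers": 0}, {"x": 0.018, "y": 0.032, "z": 0, "wx": 0, "wy": 0, "wz": 0.06, "fingers": 0}])

```text
time_s: 0.77
eef_pos: [0.3859, -0.2313, 0.2261]
eef_rot: [0.673, -0.672, 0.219, -0.215]
wrist_force: [0.6, -0.6, 0.4]
gripper_width: -0.001
```

Request:
send_rows(plan=[{"x": 0.02, "y": 0.034, "z": 0, "wx": 0, "wy": 0, "wz": 0.06, "fingers": 0}, {"x": 0.02, "y": 0.034, "z": 0, "wx": 0, "wy": 0, "wz": 0.06, "fingers": 0}, {"x": 0.02, "y": 0.034, "z": 0, "wx": 0, "wy": 0, "wz": 0.06, "fingers": 0}, {"x": 0.02, "y": 0.034, "z": 0, "wx": 0, "wy": 0, "wz": 0.06, "fingers": 0}, {"x": 0.02, "y": 0.034, "z": 0, "wx": 0, "wy": 0, "wz": 0.06, "fingers": 0}, {"x": 0.02, "y": 0.034, "z": 0, "wx": 0, "wy": 0, "wz": 0.06, "fingers": 0}, {"x": 0.02, "y": 0.034, "z": 0, "wx": 0, "wy": 0, "wz": 0.06, "fingers": 0}, {"x": 0.02, "y": 0.034, "z": 0, "wx": 0, "wy": 0, "wz": 0.06, "fingers": 0}])

```text
time_s: 1.43
eef_pos: [0.5484, 0.0568, 0.2245]
eef_rot: [-0.706, 0.706, -0.046, 0.039]
wrist_force: [0.6, -0.4, -0.2]
gripper_width: 0.003
```

```bash
cat >> h.py <<'E'
def st():
    s=manip.observe(); q=s["eef_rot"]; M=R.from_quat(np.r_[q[1:],q[0]]).as_matrix(); p=s["eef_pos"]
    print("t",s["time_s"],"tcp",p.round(4),"case",case(p).round(1),"yaw err to case x",np.arctan2(*(M[:2,0]@np.c_[yh,xh])).round(3),"ydown",M[:,1].round(3),"F",s["wrist_force"].round(1))
E
python3 - <<'E'
from h import *
st(); print("goal",w(.026,.124,.1), "R(case dir) xh yh",xh,yh)
E
```

```text
t 1.4333 tcp [0.5484 0.0568 0.2245] case [-22.9   2.8] yaw err to case x 0.064 ydown [-0.009  0.    -1.   ] F [ 0.6 -0.4 -0.2]
goal [0.61874585 0.16690969 0.1       ] R(case dir) xh yh [ 0.98296744 -0.18377979] [0.18377979 0.98296744]
```

Request:
send_rows(plan=[{"x": 0.0176, "y": 0.0275, "z": 0, "wx": 0, "wy": 0, "wz": -0.03, "fingers": 0}, {"x": 0.0176, "y": 0.0275, "z": 0, "wx": 0, "wy": 0, "wz": -0.03, "fingers": 0}, {"x": 0.0176, "y": 0.0275, "z": 0, "wx": 0, "wy": 0, "wz": 0, "fingers": 0}, {"x": 0.0176, "y": 0.0275, "z": 0, "wx": 0, "wy": 0, "wz": 0, "fingers": 0}, {"x": 0, "y": 0, "z": -0.03, "wx": 0, "wy": 0, "wz": 0, "fingers": 0}, {"x": 0, "y": 0, "z": -0.03, "wx": 0, "wy": 0, "wz": 0, "fingers": 0}, {"x": 0, "y": 0, "z": -0.02, "wx": 0, "wy": 0, "wz": 0, "fingers": 0}, {"x": 0, "y": 0, "z": 0, "wx": 0, "wy": 0, "wz": 0, "fingers": 0}])

```text
time_s: 2.1
eef_pos: [0.6235, 0.1852, 0.1385]
eef_rot: [0.706, -0.704, 0.062, -0.056]
wrist_force: [-0.5, 0.3, -0.8]
gripper_width: 0.0
```

Run:
```python
from h import *
st()
im=grab_frame("scene"); cv2.imwrite("pics/pre.png",cv2.resize(im[130:430,250:570],None,fx=2,fy=2))
```

```text
t 2.1 tcp [0.6235 0.1852 0.1385] case [ 27.3 142.8] yaw err to case x 0.017 ydown [-0.009  0.004 -1.   ] F [-0.5  0.3 -0.8]
```

View pics/pre.png

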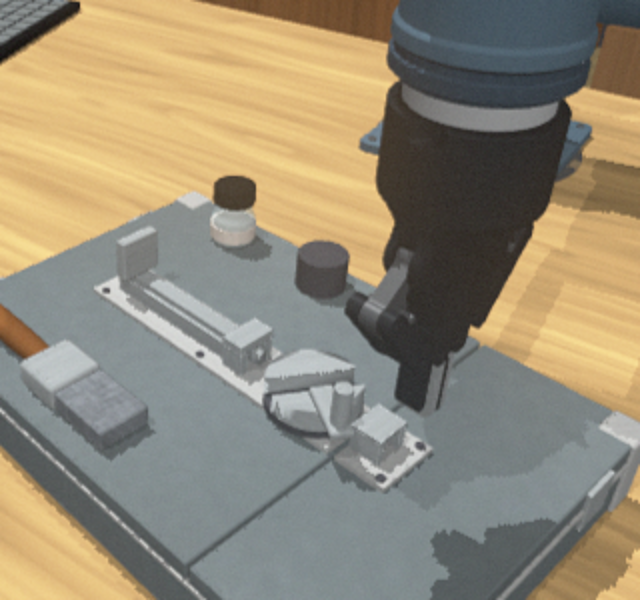

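The closed fingers hang clear beyond the peg, over the keeper side. I lower to z ≈ 0.10 and close in along case -y.

Request:
send_rows(plan=[{"x": 0, "y": 0, "z": -0.02, "wx": 0, "wy": 0, "wz": -0.017, "fingers": 0}, {"x": 0, "y": 0, "z": -0.015, "wx": 0, "wy": 0, "wz": 0, "fingers": 0}, {"x": 0, "y": 0, "z": 0, "wx": 0, "wy": 0, "wz": 0, "fingers": 0}, {"x": -0.002, "y": -0.009, "z": 0, "wx": 0, "wy": 0, "wz": 0, "fingers": 0}, {"x": -0.002, "y": -0.009, "z": 0, "wx": 0, "wy": 0, "wz": 0, "fingers": 0}, {"x": 0, "y": 0, "z": 0, "wx": 0, "wy": 0, "wz": 0, "fingers": 0}])

```text
time_s: 2.65
eef_pos: [0.6238, 0.1652, 0.113]
eef_rot: [0.706, -0.702, 0.065, -0.066]
wrist_force: [0.9, 0.2, 0.4]
gripper_width: 0.005
```

```bash
python3 -c "
from h import *
st()"
```

```text
t 2.65 tcp [0.6238 0.1652 0.113 ] case [ 31.3 123.2] yaw err to case x -0.001 ydown [ 0.003  0.005 -1.   ] F [0.9 0.2 0.4]
```

Request:
send_rows(plan=[{"x": -0.004, "y": 0, "z": -0.013, "wx": 0, "wy": 0, "wz": 0, "fingers": 0}, {"x": 0, "y": 0, "z": 0, "wx": 0, "wy": 0, "wz": 0, "fingers": 0}, {"x": -0.001, "y": -0.006, "z": 0, "wx": 0, "wy": 0, "wz": 0, "fingers": 0}, {"x": -0.001, "y": -0.006, "z": 0, "wx": 0, "wy": 0, "wz": 0, "fingers": 0}, {"x": 0, "y": 0, "z": 0, "wx": 0, "wy": 0, "wz": 0, "fingers": 0}])

```text
time_s: 3.07
eef_pos: [0.6229, 0.1519, 0.1076]
eef_rot: [0.708, -0.7, 0.061, -0.073]
wrist_force: [0.3, 0.7, -0.2]
gripper_width: -0.003
```

```bash
python3 -c "
from h import *
st()"
```

```text
t 3.0667 tcp [0.6229 0.1519 0.1076] case [ 32.9 110. ] yaw err to case x -0.004 ydown [ 0.017  0.009 -1.   ] F [ 0.3  0.7 -0.2]
```

Request:
send_rows(plan=[{"x": 0, "y": -0.006, "z": -0.004, "wx": 0, "wy": 0, "wz": 0, "fingers": 0}, {"x": 0, "y": -0.006, "z": -0.004, "wx": 0, "wy": 0, "wz": 0, "fingers": 0}, {"x": 0, "y": -0.006, "z": -0.002, "wx": 0, "wy": 0, "wz": 0, "fingers": 0}, {"x": 0, "y": -0.006, "z": 0, "wx": 0, "wy": 0, "wz": 0, "fingers": 0}, {"x": 0, "y": 0, "z": 0, "wx": 0, "wy": 0, "wz": 0, "fingers": 0}])

```text
time_s: 3.48
eef_pos: [0.6326, 0.1296, 0.1064]
eef_rot: [0.711, -0.696, 0.052, -0.081]
wrist_force: [-0.3, -0.4, 0.6]
gripper_width: -0.006
```

Run:
```python
from h import *
st()
im=grab_frame("scene"); cv2.imwrite("pics/p2.png",cv2.resize(im[220:420,330:530],None,fx=3,fy=3))
```

```text
t 3.4833 tcp [0.6326 0.1296 0.1064] case [46.5 89.9] yaw err to case x -0.005 ydown [ 0.042  0.017 -0.999] F [-0.3 -0.4  0.6]
```

View pics/p2.png

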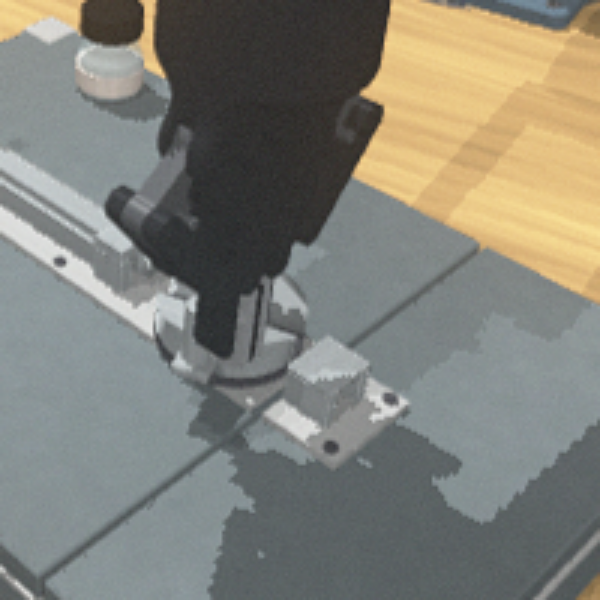

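Pushing works: the lever has swung to about 0.4 rad. The tool drifts a little in x and tilts, so I compensate while continuing.

Request:
send_rows(plan=[{"x": -0.005, "y": -0.005, "z": -0.003, "wx": -0.01, "wy": 0.03, "wz": 0, "fingers": 0}, {"x": -0.004, "y": -0.005, "z": -0.003, "wx": -0.01, "wy": 0.03, "wz": 0, "fingers": 0}, {"x": 0, "y": 0, "z": 0, "wx": 0, "wy": 0, "wz": 0, "fingers": 0}])

```text
time_s: 3.78
eef_pos: [0.6247, 0.1197, 0.1029]
eef_rot: [-0.702, 0.705, -0.072, 0.062]
wrist_force: [0.6, 0.5, 0.3]
gripper_width: 0.001
```

```bash
python3 -c "
from h import *
st()"
```

```text
t 3.7833 tcp [0.6247 0.1197 0.1029] case [40.6 78.7] yaw err to case x -0.005 ydown [-0.015 -0.003 -1.   ] F [0.6 0.5 0.3]
```

Request:
send_rows(plan=[{"x": 0, "y": -0.003, "z": 0, "wx": 0, "wy": 0, "wz": 0, "fingers": 0}, {"x": 0, "y": -0.002, "z": 0, "wx": 0, "wy": 0, "wz": 0, "fingers": 0}, {"x": 0, "y": 0, "z": 0, "wx": 0, "wy": 0, "wz": 0, "fingers": 0}])

```text
time_s: 4.03
eef_pos: [0.6247, 0.1149, 0.1031]
eef_rot: [-0.703, 0.705, -0.072, 0.062]
wrist_force: [0.3, 1.8, 0.2]
gripper_width: 0.003
```

```bash
python3 -c "
from h import *
st()"
```

```text
t 4.0333 tcp [0.6247 0.1149 0.1031] case [41.4 74. ] yaw err to case x -0.004 ydown [-0.014 -0.002 -1.   ] F [0.3 1.8 0.2]
```

Request:
send_rows(plan=[{"x": 0.002, "y": 0.01, "z": 0, "wx": 0, "wy": 0, "wz": 0, "fingers": 0}, {"x": 0, "y": 0.006, "z": 0.02, "wx": 0, "wy": 0, "wz": 0, "fingers": 0}, {"x": 0, "y": 0, "z": 0.03, "wx": 0, "wy": 0, "wz": 0, "fingers": 0}, {"x": -0.01, "y": -0.02, "z": 0.03, "wx": 0, "wy": 0, "wz": 0, "fingers": 0}, {"x": -0.014, "y": -0.036, "z": 0, "wx": 0, "wy": 0, "wz": 0, "fingers": 0}, {"x": -0.014, "y": -0.036, "z": 0, "wx": 0, "wy": 0, "wz": 0, "fingers": 0}, {"x": -0.014, "y": -0.036, "z": 0, "wx": 0, "wy": 0, "wz": 0, "fingers": 0}, {"x": -0.014, "y": -0.036, "z": 0, "wx": 0, "wy": 0, "wz": 0, "fingers": 0}])

```text
time_s: 4.7
eef_pos: [0.5582, -0.0263, 0.1855]
eef_rot: [-0.703, 0.705, -0.067, 0.057]
wrist_force: [0.1, -0.6, -0.2]
gripper_width: 0.002
```

Request:
send_rows(plan=[{"x": -0.01, "y": -0.025, "z": 0, "wx": 0, "wy": 0, "wz": 0, "fingers": 0}, {"x": -0.008, "y": -0.02, "z": 0, "wx": 0, "wy": 0, "wz": 0, "fingers": 0}, {"x": 0, "y": 0, "z": 0, "wx": 0, "wy": 0, "wz": 0, "fingers": 0}])

```text
time_s: 4.95
eef_pos: [0.5368, -0.0777, 0.1866]
eef_rot: [-0.702, 0.707, -0.069, 0.059]
wrist_force: [0.3, -0.3, -0.5]
gripper_width: -0.0
```

Run:
```python
from h import *
st()
x,y=150,150
im=grab_frame("top"); im=cv2.resize(im[y:y+150,x:x+250],None,fx=3,fy=3,interpolation=cv2.INTER_CUBIC)
u=(pix("top",w(.046,.055,.118))+.5-[x,y])*3; cv2.circle(im,tuple(int(v) for v in u),3,(0,255,0),-1)
cv2.imwrite("pics/p3.png",im)
```

```text
t 4.95 tcp [ 0.5368 -0.0777  0.1866] case [  -9.6 -131.5] yaw err to case x 0.004 ydown [-0.015 -0.005 -1.   ] F [ 0.3 -0.3 -0.5]
```

View pics/p3.png

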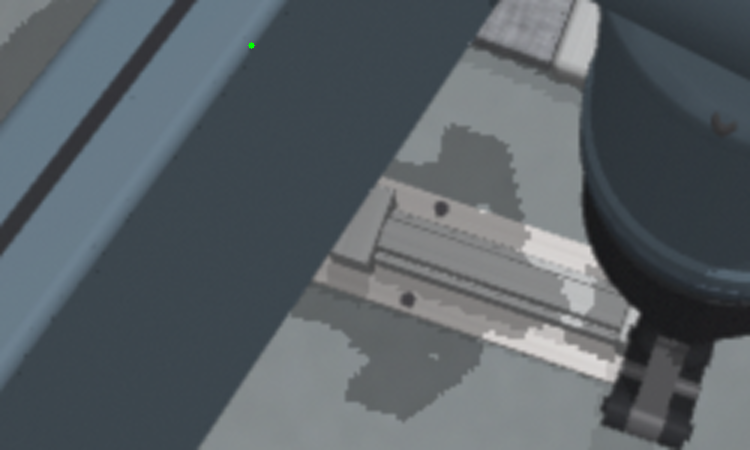

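The arm hides the disc from the top camera in this pose, so I use the scene camera.

Run:
```python
from h import *
x,y,k=290,220,3
im=grab_frame("scene"); cv2.imwrite("pics/s4raw.png",im); im=cv2.resize(im[y:y+160,x:x+190],None,fx=k,fy=k,interpolation=cv2.INTER_CUBIC)
for a,c in ((0,(0,255,0)),(.2,(0,0,255)),(-.2,(255,0,0))):
    u=(pix("scene",w(.046*np.cos(a),.055+.046*np.sin(a),.118))+.5-[x,y])*k; cv2.circle(im,tuple(int(v) for v in u),2,c,-1)
cv2.imwrite("pics/p4.png",im)
```

```text
(no output)
```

View pics/p4.png

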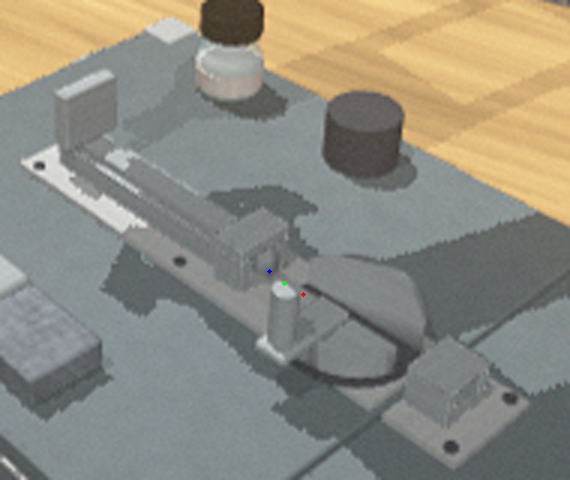

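The peg top sits at (284,290), on the predicted 0 rad mark allowing for the same ~5 px offset seen before. The slot points at the keeper, so the disc is aligned. Next I go behind the thumb plate.

Request:
send_rows(plan=[{"x": 0.004, "y": -0.013, "z": 0, "wx": 0, "wy": 0, "wz": 0, "fingers": 0}, {"x": 0.003, "y": -0.013, "z": 0, "wx": 0, "wy": -0.01, "wz": 0, "fingers": 0}, {"x": 0, "y": 0, "z": 0, "wx": 0, "wy": 0, "wz": 0, "fingers": 0}])

```text
time_s: 5.3
eef_pos: [0.547, -0.0994, 0.1867]
eef_rot: [-0.703, 0.705, -0.062, 0.061]
wrist_force: [-0.1, -0.3, 0.0]
gripper_width: 0.003
```

```bash
python3 -c "
from h import *
st()"
```

```text
t 5.3 tcp [ 0.547  -0.0994  0.1867] case [   4.4 -151. ] yaw err to case x 0.01 ydown [-0.002 -0.003 -1.   ] F [-0.1 -0.3  0. ]
```

Request:
send_rows(plan=[{"x": -0.003, "y": -0.003, "z": -0.03, "wx": 0, "wy": 0, "wz": 0, "fingers": 0}, {"x": -0.002, "y": -0.002, "z": -0.03, "wx": 0, "wy": 0, "wz": -0.01, "fingers": 0}, {"x": 0, "y": 0, "z": -0.015, "wx": 0, "wy": 0, "wz": 0, "fingers": 0}, {"x": 0, "y": 0, "z": 0, "wx": 0, "wy": 0, "wz": 0, "fingers": 0}])

```text
time_s: 5.63
eef_pos: [0.5457, -0.1041, 0.111]
eef_rot: [-0.703, 0.706, -0.063, 0.067]
wrist_force: [-0.0, 0.3, 0.1]
gripper_width: -0.002
```

```bash
python3 -c "
from h import *
st()"
```

```text
t 5.6333 tcp [ 0.5457 -0.1041  0.111 ] case [   4.  -155.9] yaw err to case x 0.001 ydown [ 0.005 -0.004 -1.   ] F [-0.   0.3  0.1]
```

Request:
send_rows(plan=[{"x": -0.004, "y": 0, "z": -0.012, "wx": 0, "wy": 0, "wz": 0, "fingers": 0}, {"x": 0, "y": 0, "z": -0.003, "wx": 0, "wy": 0, "wz": 0, "fingers": 0}, {"x": 0, "y": 0.007, "z": 0, "wx": 0, "wy": 0, "wz": 0, "fingers": 0}, {"x": 0.001, "y": 0.007, "z": 0, "wx": 0, "wy": 0, "wz": 0, "fingers": 0}, {"x": 0.001, "y": 0.007, "z": 0, "wx": 0, "wy": 0, "wz": 0, "fingers": 0}, {"x": 0.001, "y": 0.007, "z": 0, "wx": 0, "wy": 0, "wz": 0, "fingers": 0}])

```text
time_s: 6.13
eef_pos: [0.5477, -0.0743, 0.0984]
eef_rot: [-0.702, 0.706, -0.062, 0.067]
wrist_force: [-0.4, -2.7, -3.5]
gripper_width: 0.0
```

```bash
python3 -c "
from h import *
st()"
```

```text
t 6.1333 tcp [ 0.5477 -0.0743  0.0984] case [   0.5 -126.2] yaw err to case x 0.002 ydown [ 0.007 -0.006 -1.   ] F [-0.4 -2.7 -3.5]
```

Request:
send_rows(plan=[{"x": 0.001, "y": 0.007, "z": 0, "wx": 0, "wy": 0, "wz": 0, "fingers": 0}, {"x": 0.001, "y": 0.007, "z": 0, "wx": 0, "wy": 0, "wz": 0, "fingers": 0}, {"x": 0.001, "y": 0.007, "z": 0, "wx": 0, "wy": 0, "wz": 0, "fingers": 0}, {"x": 0.001, "y": 0.007, "z": 0, "wx": 0, "wy": 0, "wz": 0, "fingers": 0}])

```text
time_s: 6.47
eef_pos: [0.5531, -0.044, 0.0999]
eef_rot: [-0.701, 0.707, -0.06, 0.068]
wrist_force: [-0.3, -3.3, -2.1]
gripper_width: 0.001
```

```bash
python3 -c "
from h import *
st()"
```

```text
t 6.4667 tcp [ 0.5531 -0.044   0.0999] case [  0.2 -95.3] yaw err to case x 0.004 ydown [ 0.01  -0.009 -1.   ] F [-0.3 -3.3 -2.1]
```

Request:
send_rows(plan=[{"x": 0.001, "y": 0.007, "z": -0.001, "wx": -0.005, "wy": 0.005, "wz": 0, "fingers": 0}, {"x": 0.001, "y": 0.007, "z": -0.001, "wx": 0.01, "wy": 0.005, "wz": 0, "fingers": 0}, {"x": 0.001, "y": 0.007, "z": 0, "wx": 0, "wy": 0, "wz": 0, "fingers": 0}, {"x": 0.001, "y": 0.007, "z": 0, "wx": 0, "wy": 0, "wz": 0, "fingers": 0}, {"x": 0.001, "y": 0.006, "z": 0, "wx": 0, "wy": 0, "wz": 0, "fingers": 0}, {"x": 0.001, "y": 0.005, "z": 0, "wx": 0, "wy": 0, "wz": 0, "fingers": 0}])

```text
time_s: 6.97
eef_pos: [0.5612, -0.0006, 0.0993]
eef_rot: [-0.703, 0.706, -0.063, 0.065]
wrist_force: [-0.4, -2.9, 0.3]
gripper_width: -0.002
```

```bash
python3 -c "
from h import *
st()"
```

```text
t 6.9667 tcp [ 0.5612 -0.0006  0.0993] case [  0.2 -51.2] yaw err to case x 0.004 ydown [ 0.003 -0.005 -1.   ] F [-0.4 -2.9  0.3]
```

About 17 mm remain, so I use gentler steps until the stop shows in the force.

Request:
send_rows(plan=[{"x": 0.001, "y": 0.004, "z": 0, "wx": 0, "wy": 0, "wz": 0, "fingers": 0}, {"x": 0.001, "y": 0.004, "z": 0, "wx": 0, "wy": 0, "wz": 0, "fingers": 0}, {"x": 0.001, "y": 0.003, "z": 0, "wx": 0, "wy": 0, "wz": 0, "fingers": 0}, {"x": 0.001, "y": 0.003, "z": 0, "wx": 0, "wy": 0, "wz": 0, "fingers": 0}])

```text
time_s: 7.3
eef_pos: [0.5644, 0.0159, 0.0992]
eef_rot: [-0.703, 0.706, -0.063, 0.064]
wrist_force: [-2.1, -3.0, 2.5]
gripper_width: 0.001
```

```bash
python3 -c "
from h import *
st()"
```

```text
t 7.3 tcp [0.5644 0.0159 0.0992] case [  0.3 -34.4] yaw err to case x 0.005 ydown [-0.    -0.004 -1.   ] F [-2.1 -3.   2.5]
```

Request:
send_rows(plan=[{"x": 0, "y": 0.003, "z": 0, "wx": 0, "wy": 0, "wz": 0, "fingers": 0}, {"x": 0, "y": 0.003, "z": 0, "wx": 0, "wy": 0, "wz": 0, "fingers": 0}])

```text
time_s: 7.47
eef_pos: [0.5646, 0.0175, 0.0994]
eef_rot: [-0.7, 0.709, -0.062, 0.063]
wrist_force: [-2.0, -19.8, -0.2]
gripper_width: -0.0
```

Request:
send_rows(plan=[{"x": 0, "y": 0.003, "z": 0, "wx": 0, "wy": 0, "wz": 0, "fingers": 0}, {"x": 0, "y": 0.003, "z": 0, "wx": 0, "wy": 0, "wz": 0, "fingers": 0}])

```text
time_s: 7.63
eef_pos: [0.5646, 0.0173, 0.0996]
eef_rot: [-0.696, 0.713, -0.062, 0.063]
wrist_force: [-2.7, -14.1, -0.3]
gripper_width: -0.002
```

```bash
python3 -c "
from h import *
st()"
```

```text
t 7.6333 tcp [0.5646 0.0173 0.0996] case [  0.3 -33. ] yaw err to case x 0.008 ydown [-0.001 -0.024 -1.   ] F [ -2.7 -14.1  -0.3]
```

The force jumped to 20 N and the tool stopped at case y -33 mm (about -34 expected), so the bolt is against its stop. I back off, lift and check.

Request:
send_rows(plan=[{"x": -0.002, "y": -0.012, "z": 0, "wx": 0, "wy": 0, "wz": 0, "fingers": 0}, {"x": -0.002, "y": -0.012, "z": 0, "wx": 0, "wy": 0, "wz": 0, "fingers": 0}, {"x": 0, "y": -0.005, "z": 0.03, "wx": 0, "wy": 0, "wz": 0, "fingers": 0}, {"x": 0, "y": 0, "z": 0.035, "wx": 0, "wy": 0, "wz": 0, "fingers": 0}, {"x": 0, "y": -0.02, "z": 0.035, "wx": 0, "wy": 0, "wz": 0, "fingers": 0}, {"x": 0, "y": -0.035, "z": 0, "wx": 0, "wy": 0, "wz": 0, "fingers": 0}, {"x": 0, "y": -0.035, "z": 0, "wx": 0, "wy": 0, "wz": 0, "fingers": 0}, {"x": 0, "y": 0, "z": 0, "wx": 0, "wy": 0, "wz": 0, "fingers": 0}])

```text
time_s: 8.3
eef_pos: [0.5585, -0.1053, 0.2028]
eef_rot: [-0.699, 0.71, -0.061, 0.062]
wrist_force: [-0.3, -0.6, 0.6]
gripper_width: 0.001
```

Run:
```python
from h import *
st()
x,y,k=290,220,3
im=grab_frame("scene"); im=cv2.resize(im[y:y+160,x:x+190],None,fx=k,fy=k,interpolation=cv2.INTER_CUBIC)
cv2.imwrite("pics/p5.png",im)
```

```text
t 8.3 tcp [ 0.5585 -0.1053  0.2028] case [  16.8 -154.6] yaw err to case x 0.01 ydown [-0.001 -0.017 -1.   ] F [-0.3 -0.6  0.6]
```

View pics/p5.png

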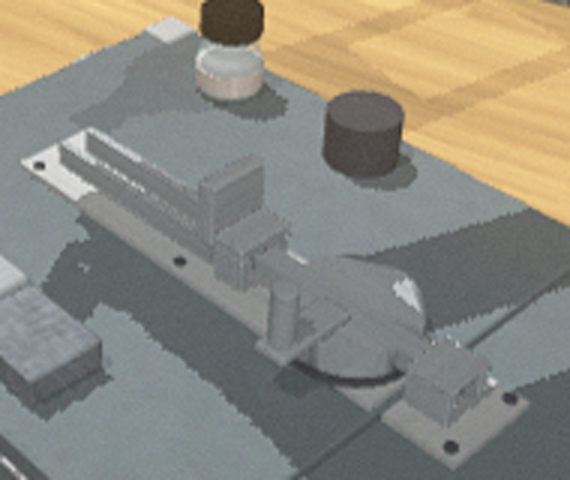

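The thumb plate (232,190) is up against the bridge, and the bolt runs through the slot into the keeper. The jar, weight and brush are unmoved and the arm is clear.

```bash
python3 -c "
from h import *
print(manip.finish_job())"
```

```text
the job is handed in; nothing more can be done
None
```

The transit case is locked, and I handed the job in at about 8.4 s of the 51 s allowed; no verdict is reported.

- **Disc:** I pushed the lever peg clockwise with the shut fingers, from about 1.0 rad to about 0 rad. The scene picture then showed the slot in line with the bolt and the keeper.
- **Bolt:** I pushed the thumb plate home. It moved against about 3 N until it reached the stop, where the force rose to about 20 N. The tool stopped at case y -33 mm, against about -34 mm expected.
- **Last checks:** The final scene picture shows the thumb plate against the guide bridge and the bolt through the slot into the keeper. The jar, the weight and the visible part of the brush look unmoved, and the arm is clear. I judged all of this by eye; I did not measure it again.

**What disagreed:**
- The case measured about 1% too large in the top view.
- The predicted points sat 2 to 4 mm off some parts in the pictures.
- The top camera's view of the disc was blocked by the arm, so I checked the alignment from the scene camera alone.
- Short moves drifted and tilted the tool slightly, which I corrected along the way.

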